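Lock the pigment tub's lid

ROBOT

A 7-joint arm with a two-finger parallel gripper is mounted at the origin on the work surface. World frame = base frame: x ahead of the robot, y to its left, z up, the work surface at z = 0. Lengths are in m, angles in rad, forces in N, time in s.
With the tool pointing down it reaches from about 0.4 to 0.85 m from the base axis. Payload 10.4 kg.
Tool frame: the origin (TCP) lies midway between the tips of the shut fingers; the grasp point (between the pads) lies 19 mm behind it; z points along the fingers, y is the direction in which the jaws open and shut (so a half turn about z gives the same grasp; the last joint's range is limited). The gripper opens to 85 mm and grips with 20 to 120 N. Pads are 22 mm wide; open, the fingers measure 114 mm over their backs; the gripper's body (76 mm by 85 mm) begins 54 mm behind the grasp point. The pads swing forward as they close: fully open they stand 13 mm farther back than shut.
Start: joints at [-1.29, 0.332, -0.065, 1.46, 0.022, 1.35, -0.088], TCP at [0.187, 0.596, 0.231] pointing down, gripper open.
Joint ranges: [-2.6, 2.6], [-0.5, 2.12], [-1.47, 1.34], [0.16, 2.42], [-1.27, 4.41], [0.06, 2.06], [-2.6, 2.6]. Speed limits (rad/s): [2.22, 2.22, 2.79, 2.79, 3.14, 3.14, 3.14].

INTERFACE

Orientations are given as a unit quaternion [x, y, z, w].
In Python, from workcell import manip, viewer gives the robot as it stands.
- The arm moves only by the tool move_arm, never from a script. Its argument "deltas" is a list of rows, each a list of 7 numbers: the shift along the tool's x, y, z in m, then the turn, a rotation vector about the tool's x, y, z in degrees, then the opening, from -1 (shut) to 1 (fully open). In form: [[dx, dy, dz, wx, wy, wz, gripper], ...]. A call has 1 to 10 rows; each row shifts and turns the commanded pose from where the row before left it, along the tool's axes as they then stand; what a row does not reach is not made up. A row lasts 1/8 s, in which the tool goes at most 62.5 mm and 10.7 degrees, less where a joint would pass 70% of its speed; a pose out of reach is approached as far as the arm can. A call with a gripper value outside its range is refused whole. The fingers move at their own pace and stop on an object; "force" is the grip in N (left out, the last holds). Time passes only in rows, so rows that do not move let the fingers close. It gives the time, the measured TCP pose, the force and the opening at its end, in the units of the state.
- manip.get_obs(): the state, without advancing time (a new reading comes with each control period).
- viewer.camera(name): name is "side" or "top" or "wrist"; returns (picture, depth): 384x512x3 uint8, red, green, blue; 384x512 float32, m along the optical axis (not along the pixel's ray), 0 where there is no reading.
- viewer.calibration(name): a dict with "fx", "fy", "cx", "cy" (pixels), "R" (3x3) and "t" (3): a world point X has camera coordinates R X + t; the wrist camera has in their place "T_tool_cam" (4x4, takes a point from camera to tool coordinates, whose origin is the TCP and whose axes are the flange's). Camera axes: x right, y down, z forward; pixel columns grow to the right and rows downward; lengths in m; the calibration is good to about 2 mm. A picture is of the moment at which its call begins: read the wrist's pose just before it. calibration takes no time and is no camera call.
- manip.hand_in(): hands the job in, once; it reports no verdict.
The state is a dict: "clock": time; "joint_pos": joint angles; "joint_velocities": joint speeds; "tau": joint torques, N m; "position": TCP position; "ee_rot": TCP orientation; "ft_force": force on the tool from outside, world axes, zero at the start; "torque": the same for the moment, N m; "grip_width": opening from 0.0 (shut) to 1.0 (fully open).
Only numpy, scipy, OpenCV 4.12 (cv2) and the standard library are available. Lean on these libraries where they do the work, as an engineer would, in place of code of your own. Each camera call takes 0.05 s, during which the arm holds its last target.

TASK

Lock the lid of the pigment tub: push the lugs on the lid's edge round until the notch comes under the sprung bolt and the bolt drops into it, then push the bolt fully home by its paddle. Work gently, without ramming anything, leave the lid seated flat, and do not disturb the jar, the cup or the stone muller.

Things in the scene. Friction and masses are not known exactly. Their poses are not given: they have to be found in the camera images.
- tub: Round grey metal tub, 142 mm across and 50 mm high, on a 4 mm dark steel base plate; fixed to the bench. Origin: centre of its underside, z up. Its x axis points from the tub's centre roughly towards the bolt (see mark).
- mark (a point): Point on the tub's x axis, 75 mm from its centre, 54 mm above the bench: where the notch must come, roughly. The bolt always points at the tub's centre, but its bracket was clamped on by hand up to 11 degrees round the tub to either side of the tub's x axis (15 mm at the lid's edge), and no reading tells by how much.
- lid: Loose aluminium disc, 150 mm across, 8 mm thick, about 0.35 kg, covering the tub; a stub under its centre turns in a bearing inside the tub with 1.5 mm of play. It turns either way against friction. Origin: its centre at the underside, 50 mm above the bench; x axis towards the notch. At the start the notch is at least 28 degrees from the mark.
- lid_top (a point): Centre of the lid's top face, 58 mm above the bench; axes as the lid's. Three upright round lugs, 12 mm thick and 22 mm tall (tops 80 mm above the bench), stand on the edge, their axes 64 mm from the centre, at 60, 180 and 300 degrees from the notch. Some 1 to 4 N at a lug turns the lid; over 20 N from the fingers bends a lug or the bolt.
- notch (a point): Mouth of the notch in the lid's edge, 75 mm from the lid's centre, half-way up its thickness. The notch is 16 mm wide and 13 mm deep towards the centre. Its x axis points outward.
- bolt (a joint): Travel (m) of the flat steel bolt, 14 mm wide, towards the tub's centre. A light spring holds its nose on the lid's edge (reads 0.008 to 0.010). When the notch comes under it, it drops in to 0.012 to 0.015 and the lid turns no further: pushing on only rams it. From there 1 to 2 N on its paddle push it to its hard stop at 0.022, fully home, where it stays.
- paddle_home (a point): Fixed point on the tub's x axis, 93 mm from its centre, 74 mm above the bench. The centre of the bolt's paddle, when home, is this point swung round the tub by the bracket's unknown angle: it stands in line with the notch once the bolt is in. Paddle: upright steel plate 26 mm wide, 8 mm thick, 58 to 90 mm up; farther out by 22 mm minus the bolt's travel. Outside it nothing is above 57 mm.
- jar_mid (a point): Bystander: closed glass jar, 64 mm across, 95 mm high; point at its centre.
- cup_mid (a point): Bystander: white ceramic cup, 68 mm across, 75 mm high; point at its centre.
- muller_mid (a point): Bystander: stone cylinder (muller), 52 mm across, 60 mm high; point at its centre.
There are look-alikes about, which are no part of the job. Of the things shaped like the lid, the aluminium one is meant.

How it is judged:
On the way:
1. the lid has been turned until the bolt has dropped into its notch (horizontal distance between notch and mark below 0.019 m and value of joint bolt above 0.0115 m), for 0.2 s.
At the end, for the whole second after the job is handed in: The bolt is fully home (at least 20.5 of its 22 mm) in the lid's notch, the notch's mouth within 19 mm of the mark, and the lid lies seated (raised less than 2.5 mm, tilted less than 0.04 rad) and at rest; jar, cup and muller stand where they were (horizontal distance between notch and mark below 0.019 m and value of joint bolt above 0.0205 m and angle between lid's own z axis and vertical below 0.04 rad and z of lid in the frame of tub below 0.0525 m and linear speed of lid below 0.01 m/s); the robot touches nothing.
It fails at once if the fingers push on something with more than 20 N (contact force between the fingers and anything else above 20 N).
It fails at once if the lid is lifted or tipped out of its seat (angle between lid's own z axis and vertical above 0.12 rad or z of lid in the frame of tub above 0.06 m).
It fails at once if a bystander is moved by more than 15 mm (distance of any of jar_mid, cup_mid, muller_mid from where it was at the start of the episode above 0.015 m).
It also fails if it takes over 69 s, if anything falls off the work surface, if the arm or the gripper's body presses on something with over 40 N, if the wrist force passes 120 N, or if a joint passes its speed limit or range.

## Working session

There is one attempt and no reset: what is moved stays moved. The work goes in short steps, Python scripts to look and compute and a tool call to move; the robot and the scene stay as the last step left them, time stands still between calls to the robot, and variables do not carry over. Pictures are saved under pics/ and viewed, and the job is handed in when it is done.

Besides the shell and the picture viewer there is one more tool, called after ">>>" by a JSON object that holds its "api" and its "payload". move_arm: Moves the arm, as the interface text tells. Its arguments: {"type":"object","properties":{"deltas":{"type":"array"},"force":{"type":"number"}},"required":["deltas"]}

```bash
mkdir -p pics; ls
python3 - <<'E'
from workcell import manip, viewer
import cv2, numpy as np
o=manip.get_obs()
print({k:np.round(v,3) for k,v in o.items()})
for n in ("side","top"):
    im,d=viewer.camera(n); cv2.imwrite(f"pics/{n}0.png",im[:,:,::-1]); np.savez(f"pics/{n}0.npz",im=im,d=d)
    c=viewer.calibration(n); print(n,{k:np.round(v,4).tolist() for k,v in c.items()})
    print((d>0).mean())
print({k:np.round(v,4).tolist() for k,v in viewer.calibration("wrist").items()})
E
```

```text
pics
{'clock': np.float64(0.0), 'joint_pos': array([-1.29 ,  0.333, -0.065,  1.461,  0.022,  1.35 , -0.088]), 'joint_velocities': array([ 0.001,  0.   , -0.   ,  0.001,  0.   ,  0.   , -0.001]), 'tau': array([-0.0000e+00, -6.2546e+01,  4.9000e-02, -3.9160e+01,  1.6000e-02,
        1.0000e-02,  0.0000e+00]), 'position': array([0.187, 0.596, 0.23 ]), 'ee_rot': array([ 0.151,  0.988, -0.001, -0.   ]), 'ft_force': array([ 0.432, -1.159,  0.251]), 'torque': array([0.004, 0.036, 0.023]), 'grip_width': np.float64(0.997)}
side {'fx': 481.2526, 'fy': 481.2526, 'cx': 261.3836, 'cy': 185.1341, 'R': [[0.8249, -0.5652, 0.0132], [-0.3916, -0.588, -0.7077], [0.4077, 0.5786, -0.7064]], 't': [-0.432, 0.2661, 0.9216]}
0.995819091796875
top {'fx': 440.7893, 'fy': 440.7893, 'cx': 252.8629, 'cy': 192.4063, 'R': [[-0.0208, -0.9997, -0.0143], [-0.9971, 0.0218, -0.0732], [0.0735, 0.0127, -0.9972]], 't': [0.0463, 0.5321, 1.0681]}
0.9958699544270834
{'fx': 275.056, 'fy': 275.056, 'cx': 253.5724, 'cy': 190.9969, 'T_tool_cam': [[-0.0004, -0.9532, -0.3024, 0.0765], [1.0, -0.0002, -0.0007, 0.001], [0.0006, -0.3024, 0.9532, -0.1413], [0.0, 0.0, 0.0, 1.0]]}
```

View pics/top0.png

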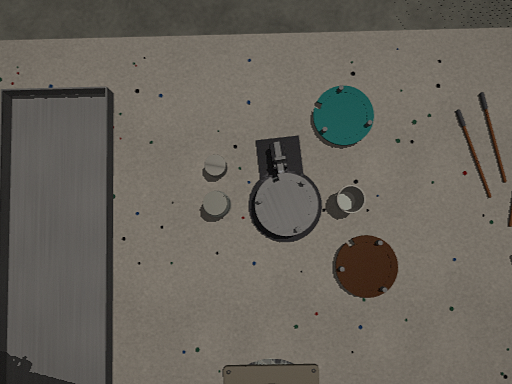

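View pics/side0.png

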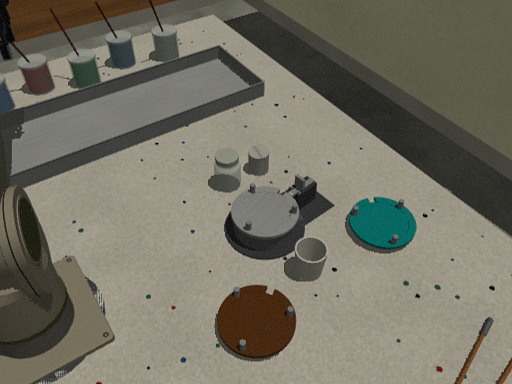

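Run:
```python
import cv2
a=cv2.imread("pics/top0.png")[125:255,190:375]; b=cv2.imread("pics/side0.png")[130:290,200:350]
a=cv2.resize(a,None,fx=4,fy=4,interpolation=cv2.INTER_CUBIC); b=cv2.resize(b,None,fx=3.7,fy=3.7,interpolation=cv2.INTER_CUBIC)
cv2.imwrite("pics/top0c.png",cv2.convertScaleAbs(a,alpha=1.4)); cv2.imwrite("pics/side0c.png",cv2.convertScaleAbs(b,alpha=1.4))
```

```text
(no output)
```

View pics/top0c.png

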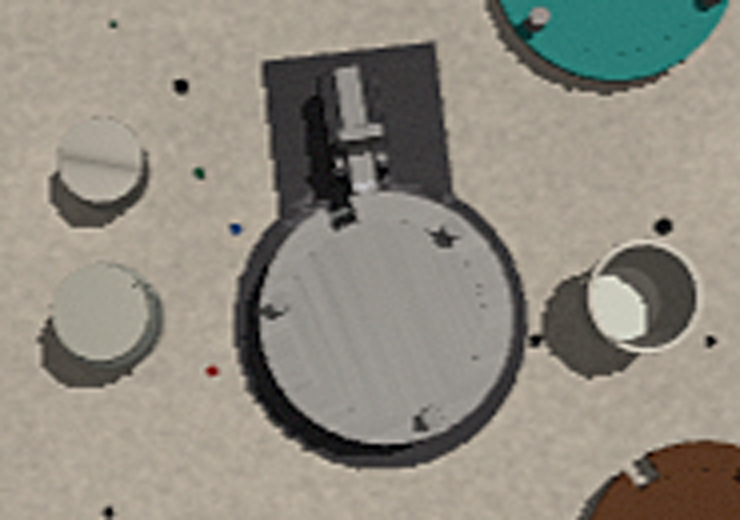

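View pics/side0c.png

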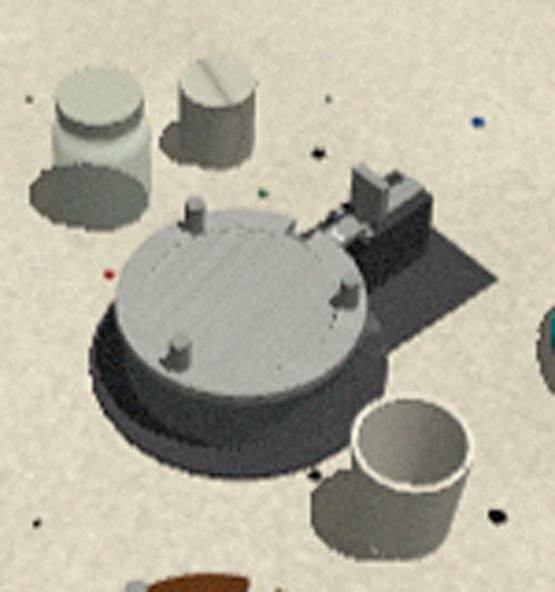

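```bash
cat > h.py <<'E'
import numpy as np, cv2
from workcell import viewer
def cal(n): return viewer.calibration(n)
def ray(c,px):
    d=np.array([(px[0]-c['cx'])/c['fx'],(px[1]-c['cy'])/c['fy'],1.]); R=np.array(c['R']); t=np.array(c['t'])
    return -R.T@t, R.T@d
def onz(c,px,z):
    o,d=ray(c,px); s=(z-o[2])/d[2]; return o+s*d
def proj(c,X):
    p=np.array(c['R'])@np.array(X)+np.array(c['t']); return np.array([c['fx']*p[0]/p[2]+c['cx'],c['fy']*p[1]/p[2]+c['cy']])
E
python3 - <<'E'
from h import *
c=cal('top'); s=cal('side')
T=lambda x,y:(190+x/4,125+y/4)
S=lambda x,y:(200+x/3.7,130+y/3.7)
cx,cy=385,318
lid=[onz(c,T(*p),.058) for p in [(258,318),(513,318),(385,192),(385,444)]]
print(np.round(lid,3)); ctr=np.array([(lid[2]+lid[3])[0]/2,(lid[0]+lid[1])[1]/2]);print('ctr',ctr)
def ang(p): return np.round([np.degrees(np.arctan2(p[1]-ctr[1],p[0]-ctr[0])),np.hypot(*(p[:2]-ctr))*1000],1)
for nm,p,z in [('lug',(445,237),.06),('lug',(272,312),.06),('lug',(422,420),.06),('darkspot',(343,215),.054),('bolt',(363,180),.06),('paddle',(362,132),.09),('slab top',(348,85),.08)]:
    print(nm,ang(onz(c,T(*p),z)))
for nm,p,z in [('plate',(265,60),.004),('plate',(435,42),.004),('plate',(452,198),.004),('plate',(278,215),.004)]:
    q=onz(c,T(*p),z);print(nm,q,ang(q))
a,b,d=[onz(c,T(*p),.004) for p in[(265,60),(435,42),(452,198)]]
print('plate dir',np.degrees(np.arctan2(*(a-b)[:2]))*-1, np.degrees(np.arctan2(*(b-d)[:2][::-1])))
for nm,p,z in [('lug',(195,205),.08),('lug',(347,285),.08),('lug',(178,343),.08),('lugb',(195,230),.058),('lugb',(342,305),.058),('lugb',(178,364),.058),('step',(295,230),.058),('plate',(497,278),.004)]:
    q=onz(s,S(*p),z);print(nm,q,ang(q))
for a in range(-180,180,30):
    print(a,np.round(proj(s,[ctr[0]+.075*np.cos(np.radians(a)),ctr[1]+.075*np.sin(np.radians(a)),.058])*3.7-np.array([200*3.7,130*3.7])))
E
```

```text
[[ 0.501  0.031  0.058]
 [ 0.498 -0.12   0.058]
 [ 0.575 -0.046  0.058]
 [ 0.425 -0.042  0.058]]
ctr [ 0.50002087 -0.04437427]
lug [-37.9  59.4]
lug [86.2 67.3]
lug [-162.    64.3]
darkspot [20.7 66.3]
bolt [ 7.8 82.8]
paddle [  6.8 107.1]
slab top [  8.2 137.3]
plate [0.66664924 0.02386874 0.004     ] [ 22.3 180.1]
plate [ 0.67560797 -0.08363677  0.004     ] [-12.6 179.9]
plate [ 0.57639236 -0.09146274  0.004     ] [-31.7  89.7]
plate [0.56811686 0.01781766 0.004     ] [42.4 92.2]
plate dir 4.763610644690112 4.510059890997998
lug [0.50961146 0.01581571 0.08      ] [80.9 60.9]
lug [ 0.54672222 -0.0880926   0.08      ] [-43.1  64. ]
lug [ 0.44058159 -0.07046383  0.08      ] [-156.3   64.9]
lugb [0.50973654 0.01598612 0.058     ] [80.9 61.1]
lugb [ 0.5478306  -0.08393545  0.058     ] [-39.6  62.1]
lugb [ 0.44212993 -0.06785397  0.058     ] [-157.9   62.5]
step [ 0.56108016 -0.01823443  0.058     ] [23.2 66.4]
plate [ 0.67671693 -0.08396482  0.004     ] [-12.6 181.1]
-180 [131. 351.]
-150 [181. 385.]
-120 [248. 396.]
-90 [312. 378.]
-60 [354. 339.]
-30 [363. 291.]
0 [339. 246.]
30 [289. 217.]
60 [228. 208.]
90 [169. 222.]
120 [126. 256.]
150 [111. 303.]
```

>>> {"api": "move_arm", "payload": {"deltas": [[-0.03,-0.033,-0.005,0,0,0,-1],[-0.047,-0.052,-0.005,0,0,0,-1],[-0.047,-0.052,0,0,0,0,-1],[-0.047,-0.052,0,0,0,0,-1],[-0.047,-0.052,0,0,0,0,-1],[-0.047,-0.052,0,0,0,0,-1],[-0.047,-0.052,0,0,0,0,-1],[-0.047,-0.052,0,0,0,0,-1],[-0.047,-0.052,0,0,0,0,-1],[-0.047,-0.052,0,0,0,0,-1]]}}

```text
clock: 1.35
position: [0.441, 0.043, 0.2407]
ee_rot: [0.151, 0.988, 0.0, 0.0]
ft_force: [1.5, 0.3, -0.1]
grip_width: -0.003
```

Run:
```python
from workcell import manip, viewer
import numpy as np, cv2
o=manip.get_obs(); print(o['clock'],o['position'],o['ee_rot'],o['ft_force'],o['grip_width'])
im,d=viewer.camera('wrist'); cv2.imwrite('pics/w1.png',im[:,:,::-1])
```

```text
1.35 [0.4410261  0.04304815 0.24072938] [1.51245718e-01 9.88496153e-01 2.85353836e-04 7.75259952e-05] [ 1.51519487  0.30065013 -0.07053862] -0.002841356000420275
```

View pics/w1.png

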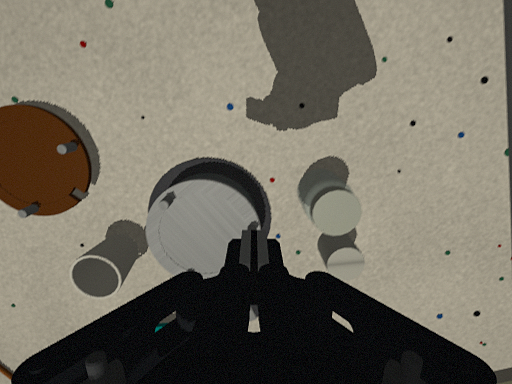

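>>> {"api": "move_arm", "payload": {"deltas": [[-0.047,-0.003,0,0,0,0,-1],[-0.047,-0.003,0,0,0,0,-1],[-0.047,-0.003,0,0,0,-5,-1],[-0.047,-0.003,0,0,0,0,-1],[-0.04,-0.003,0,0,0,0,-1],[0,0,0,0,0,0,-1]]}}

```text
clock: 2.15
position: [0.6573, -0.0313, 0.2386]
ee_rot: [0.109, 0.994, -0.001, -0.001]
ft_force: [-0.6, -0.2, 0.1]
grip_width: 0.001
```

Run:
```python
from workcell import manip, viewer
import numpy as np, cv2
o=manip.get_obs(); print(o['clock'],o['position'],o['ee_rot'],o['ft_force'],o['grip_width'])
im,d=viewer.camera('wrist'); cv2.imwrite('pics/w2.png',im[:,:,::-1]); np.savez('pics/w2.npz',im=im,d=d,p=o['position'],q=o['ee_rot'])
c=cv2.resize(im[30:250,130:400,::-1],None,fx=2.7,fy=2.7,interpolation=cv2.INTER_CUBIC); cv2.imwrite('pics/w2c.png',cv2.convertScaleAbs(c,alpha=1.3))
```

```text
2.15 [ 0.65729672 -0.03129184  0.2386015 ] [ 0.10865153  0.99407843 -0.00124738 -0.00116757] [-0.64697936 -0.16735686  0.08965442] 0.0005179002639316667
```

View pics/w2c.png

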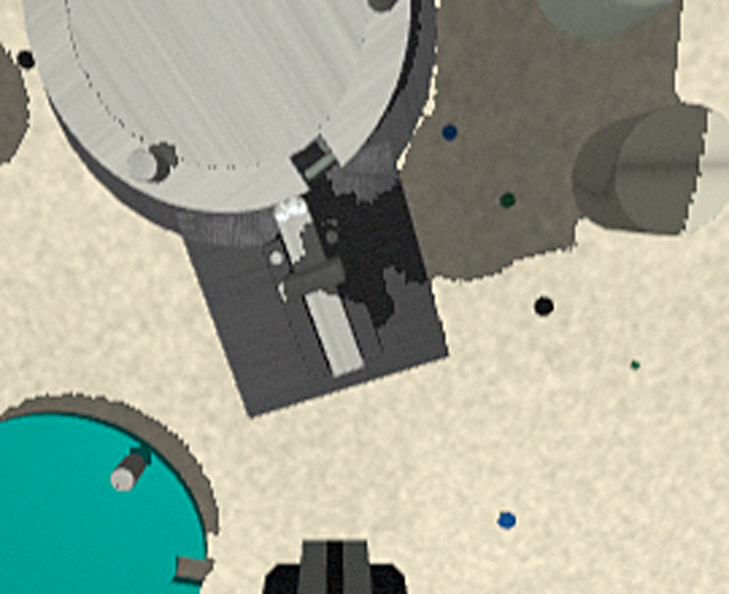

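```bash
cat >> h.py <<'E'
from scipy.spatial.transform import Rotation as Ro
def wcal(p,q):
    c=dict(cal('wrist')); T=np.array(c['T_tool_cam']); W=np.eye(4); W[:3,:3]=Ro.from_quat(q).as_matrix(); W[:3,3]=p
    M=np.linalg.inv(W@T); c['R']=M[:3,:3]; c['t']=M[:3,3]; return c
E
python3 - <<'E'
from h import *
z=np.load('pics/w2.npz'); c=wcal(z['p'],z['q']); t=cal('top')
W=lambda x,y:(130+x/2.7,30+y/2.7)
# rim points of lid top from wrist crop
im=z['im']
rim=[(28,40),(55,105),(100,160),(160,197),(220,211),(270,205),(345,165),(390,110),(410,40)]
P=np.array([onz(c,W(*p),.058) for p in rim])
A=np.c_[2*P[:,:2],np.ones(len(P))]; s=np.linalg.lstsq(A,(P[:,:2]**2).sum(1),rcond=None)[0]
ctr=s[:2]; print('wrist ctr',ctr,np.sqrt(s[2]+ctr@ctr))
def ang(p): return np.round([np.degrees(np.arctan2(p[1]-ctr[1],p[0]-ctr[0])),np.hypot(*(p[:2]-ctr))*1000],1)
for nm,p,h in [('lugtop',(143,165),.08),('lug base',(160,163),.058),('notchL in',(293,157),.058),('notchR in',(322,138),.058),('notchLmouth',(312,180),.058),('notchRmouth',(341,163),.058),('bolt nose',(288,205),.061),('bolt tail',(348,370),.061),('plate L',(250,415),.004),('plate R',(447,355),.004),('paddle l',(283,285),.09),('paddle r',(342,262),.09)]:
    q=onz(c,W(*p),h); print(nm,np.round(q,4),ang(q))
print(onz(c,W(288,205),.061)-onz(c,W(348,370),.061))
E
```

```text
wrist ctr [ 0.50351084 -0.04236958] 0.07563286784621522
lugtop [ 0.5547 -0.0826  0.08  ] [-38.1  65.1]
lug base [ 0.5534 -0.0806  0.058 ] [-37.5  62.8]
notchL in [ 0.5629 -0.0271  0.058 ] [14.4 61.3]
notchR in [ 0.5584 -0.014   0.058 ] [27.3 61.8]
notchLmouth [ 0.5732 -0.0215  0.058 ] [16.7 72.7]
notchRmouth [ 0.5694 -0.0085  0.058 ] [27.2 74. ]
bolt nose [ 0.5806 -0.0333  0.061 ] [ 6.7 77.6]
bolt tail [ 0.6535 -0.0238  0.061 ] [  7.1 151.1]
plate L [ 0.6786 -0.0811  0.004 ] [-12.5 179.3]
plate R [0.6693 0.0257 0.004 ] [ 22.3 179.2]
paddle l [ 0.6091 -0.0403  0.09  ] [  1.1 105.6]
paddle r [ 0.6055 -0.0162  0.09  ] [ 14.4 105.3]
[-0.07288929 -0.00948677  0.        ]
```

>>> {"api": "move_arm", "payload": {"deltas": [[0.037,0.0037,0,0,0,0,-1],[0.037,0.0037,0,0,0,0,-1],[0.037,0.0037,0,0,0,0,-1],[0.037,0.0037,0,0,0,0,-1],[0.037,0.0037,0,0,0,0,-1],[0,0,0.045,0,0,0,-1],[0,0,0.045,0,0,0,-1],[0,0,0.03,0,0,0,-1],[0,0,0,0,0,0,-1]]}}

```text
clock: 3.32
position: [0.4774, 0.0277, 0.1194]
ee_rot: [0.108, 0.994, -0.0, -0.002]
ft_force: [0.2, 0.5, 0.2]
grip_width: 0.002
```

Run:
```python
from workcell import manip, viewer
import numpy as np, cv2
o=manip.get_obs(); print(o['clock'],o['position'],o['ee_rot'],o['ft_force'],o['grip_width'])
im,d=viewer.camera('side'); c=cv2.resize(im[110:280,180:350,::-1],None,fx=3.4,fy=3.4,interpolation=cv2.INTER_CUBIC); cv2.imwrite('pics/s3c.png',cv2.convertScaleAbs(c,alpha=1.3))
```

```text
3.325 [0.47738404 0.02769762 0.11941218] [ 1.07726859e-01  9.94178987e-01 -3.82013514e-04 -1.70860285e-03] [0.22961204 0.52128386 0.21068639] 0.002372599245719189
```

View pics/s3c.png

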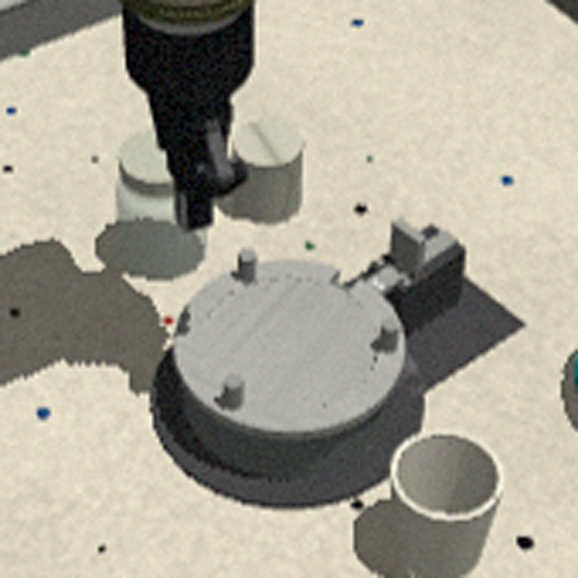

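Run:
```python
from workcell import manip, viewer
import numpy as np, cv2
im=cv2.imread('pics/w1.png')[145:285,130:290]
t,_=viewer.camera('top'); t=t[160:250,240:330,::-1]
c=np.hstack([cv2.resize(im,(500,437),interpolation=cv2.INTER_CUBIC)[:,:380],cv2.resize(t,(400,437),interpolation=cv2.INTER_CUBIC)])
cv2.imwrite('pics/cmp.png',cv2.convertScaleAbs(c,alpha=1.4))
```

```text
(no output)
```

View pics/cmp.png

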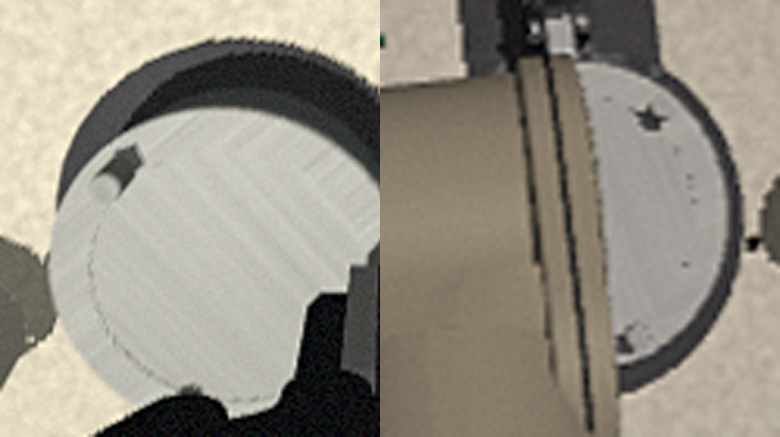

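>>> {"api": "move_arm", "payload": {"deltas": [[0,0,0.02,0,0,0,-1],[0,0,0.02,0,0,0,-1],[0,0,0.013,0,0,0,-1],[-0.004,0,0,0,0,0,-1],[-0.004,0,0,0,0,0,-1],[-0.002,0,0,0,0,0,-1],[0,0,0,0,0,0,-1]]}}

```text
clock: 4.3
position: [0.4897, 0.0254, 0.0681]
ee_rot: [0.108, 0.994, 0.0, 0.0]
ft_force: [1.6, 0.3, 0.2]
grip_width: 0.0
```

```bash
cat > look.py <<'E'
import sys
from h import *
from workcell import manip
def look(tag,cam='side'):
    o=manip.get_obs(); print(o['clock'],np.round(o['position'],4),np.round(o['ee_rot'],3),np.round(o['ft_force'],2))
    im,d=viewer.camera(cam); 
    im=im[140:260,210:330] if cam=='side' else (im[130:250,220:340] if cam=='top' else im)
    c=cv2.resize(im[:,:,::-1],None,fx=5,fy=5,interpolation=cv2.INTER_CUBIC) if cam!='wrist' else im[:,:,::-1]
    cv2.imwrite(f'pics/{tag}.png',cv2.convertScaleAbs(c,alpha=1.3))
if __name__=='__main__': look(*sys.argv[1:])
E
python3 look.py s4
```

```text
4.3 [0.4897 0.0254 0.0681] [0.108 0.994 0.    0.   ] [1.62 0.31 0.24]
```

View pics/s4.png

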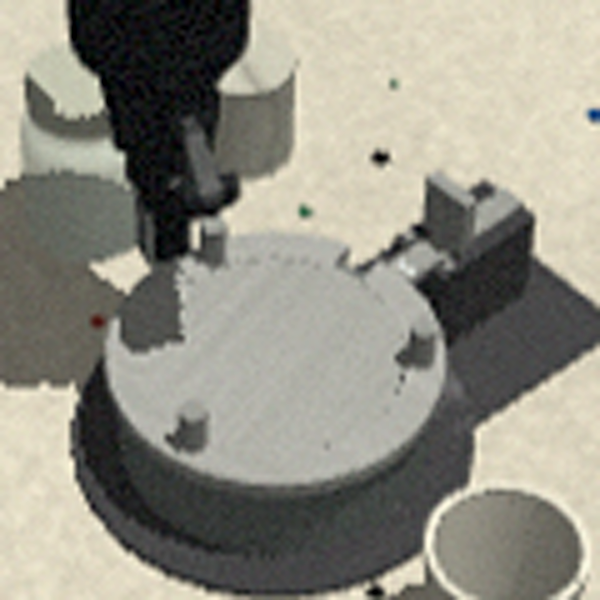

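>>> {"api": "move_arm", "payload": {"deltas": [[-0.0015,0,0,0,0,0,-1],[-0.0015,0,0,0,0,0,-1],[-0.0015,0,0,0,0,0,-1],[-0.0015,0,0,0,0,0,-1],[-0.0015,0,0,0,0,0,-1],[-0.0015,0,0,0,0,0,-1]]}}

```text
clock: 5.1
position: [0.4978, 0.0237, 0.0676]
ee_rot: [0.108, 0.994, 0.0, -0.0]
ft_force: [-1.8, 1.1, 1.7]
grip_width: -0.004
```

```bash
python3 look.py s5; python3 look.py t5 top
```

```text
5.1 [0.4978 0.0237 0.0676] [ 0.108  0.994  0.    -0.   ] [-1.83  1.1   1.68]
5.15 [0.4981 0.0237 0.0677] [ 0.108  0.994  0.    -0.   ] [-1.89  1.61  1.13]
```

View pics/s5.png

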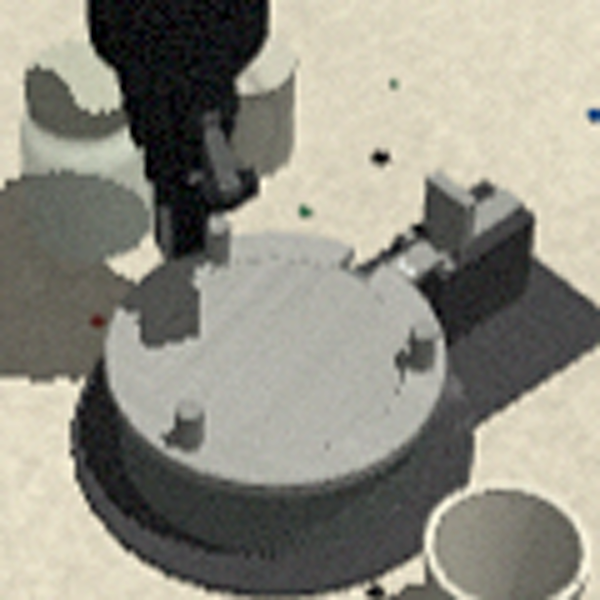

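View pics/t5.png

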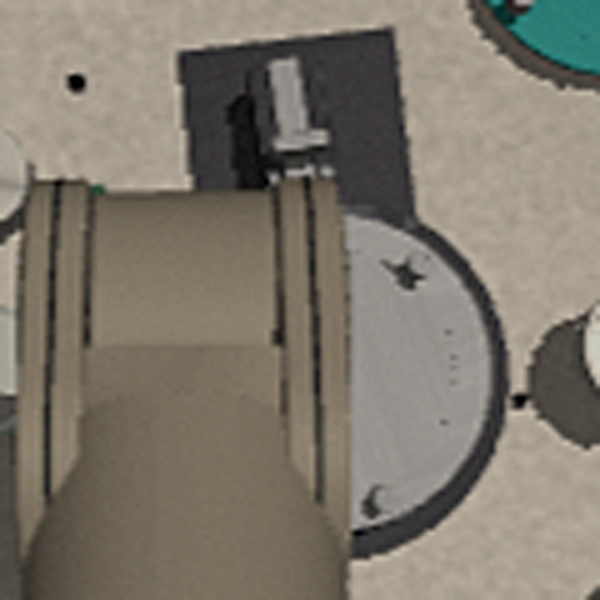

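>>> {"api": "move_arm", "payload": {"deltas": [[-0.0015,0,0,0,0,0,-1],[-0.0015,0,0,0,0,0,-1],[-0.0015,0,0,0,0,0,-1],[-0.0015,0,0,0,0,0,-1],[-0.0015,0,0,0,0,0,-1]]}}

```text
clock: 5.82
position: [0.5056, 0.0218, 0.0677]
ee_rot: [0.108, 0.994, 0.0, 0.0]
ft_force: [-0.9, 0.8, -0.1]
grip_width: 0.0
```

```bash
python3 look.py s6
```

```text
5.825 [0.5056 0.0218 0.0677] [0.108 0.994 0.    0.   ] [-0.88  0.78 -0.09]
```

View pics/s6.png

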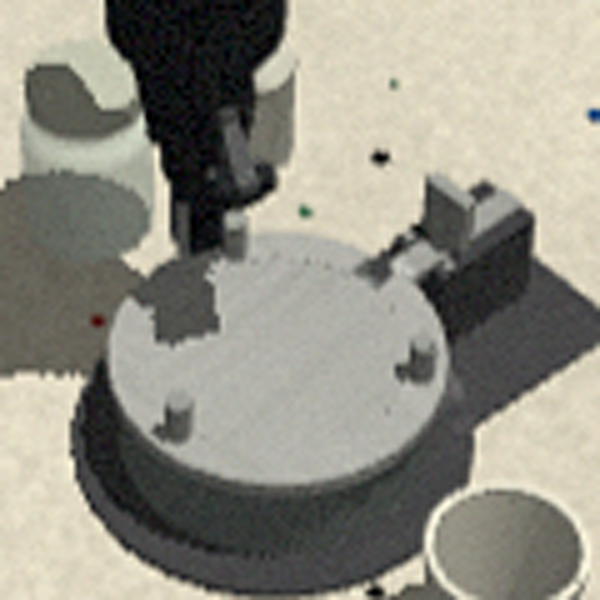

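>>> {"api": "move_arm", "payload": {"deltas": [[-0.001,0,0,0,0,0,-1],[-0.001,0,0,0,0,0,-1],[-0.001,0,0,0,0,0,-1]]}}

```text
clock: 6.25
position: [0.5084, 0.0212, 0.0677]
ee_rot: [0.108, 0.994, 0.0, 0.0]
ft_force: [-0.6, 0.9, 1.1]
grip_width: -0.0
```

```bash
python3 look.py s7
```

```text
6.25 [0.5084 0.0212 0.0677] [0.108 0.994 0.    0.   ] [-0.55  0.95  1.12]
```

View pics/s7.png

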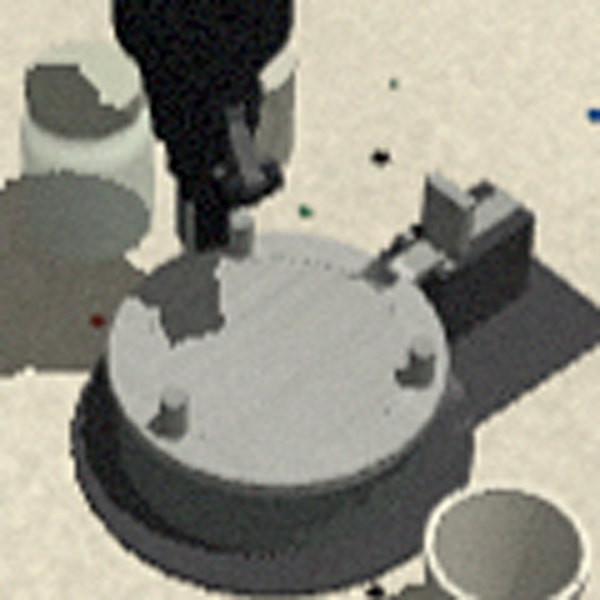

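>>> {"api": "move_arm", "payload": {"deltas": [[-0.001,0,0,0,0,0,-1],[-0.0008,0,0,0,0,0,-1]]}}

```text
clock: 6.55
position: [0.5103, 0.0207, 0.0678]
ee_rot: [0.108, 0.994, -0.0, 0.0]
ft_force: [0.3, -0.1, -0.4]
grip_width: -0.001
```

```bash
python3 look.py s8
```

```text
6.55 [0.5103 0.0207 0.0678] [ 0.108  0.994 -0.     0.   ] [ 0.28 -0.09 -0.44]
```

View pics/s8.png

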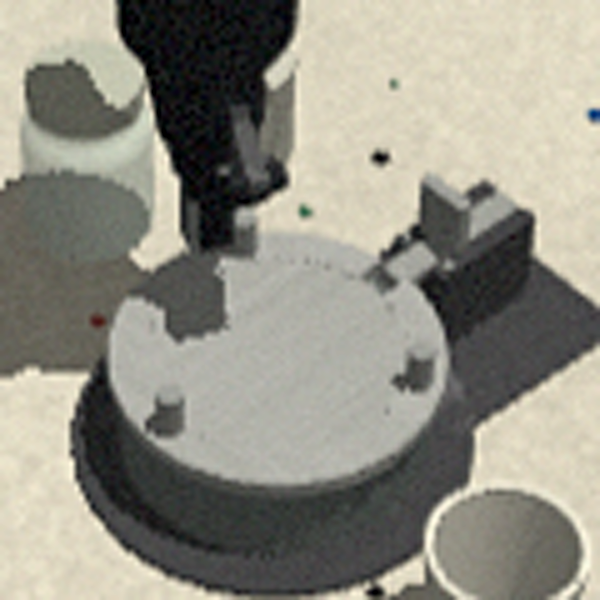

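```bash
python3 look.py s9
python3 - <<'E'
from h import *
a=cv2.imread('pics/s4.png',0)[160:255,410:475]
for n in ['s5','s6','s7','s8','s9']:
    b=cv2.imread(f'pics/{n}.png',0); r=cv2.matchTemplate(b[140:300,350:520],a,cv2.TM_CCOEFF_NORMED); _,v,_,l=cv2.minMaxLoc(r); print(n,v,l[0]+350-410,l[1]+140-160)
c=cal('side'); e=np.array([np.cos(np.radians(7.3)),np.sin(np.radians(7.3)),0])
p0=np.array([.502,-.043,.08])+.106*e
for k in (0,.001,.003,.005,.013): print(k,(proj(c,p0-k*e)-proj(c,p0))*5)
E
```

```text
6.6 [0.5103 0.0207 0.0678] [ 0.108  0.994 -0.     0.   ] [-0.59  1.21  0.39]
s5 0.9985100030899048 0 0
s6 0.9939998984336853 -1 0
s7 0.9901538491249084 -1 1
s8 0.986728847026825 -5 3
s9 0.9854553937911987 -5 3
0 [0. 0.]
0.001 [-1.55700337  1.00717141]
0.003 [-4.67509106  3.02415405]
0.005 [-7.7986319   5.04466415]
0.013 [-20.34761389  13.16216479]
```

>>> {"api": "move_arm", "payload": {"deltas": [[0.004,0,0,0,0,0,-1],[0.005,0,0,0,0,0,-1],[0.006,0,0,0,0,0,-1],[0,0,-0.05,0,0,0,-1],[0,0,-0.06,0,0,0,-1],[-0.03,-0.003,-0.055,0,0,0,-1],[-0.05,-0.005,0,0,0,0,-1],[-0.05,-0.005,0,0,0,0,-1],[-0.04,-0.005,0,0,0,0,-1],[0,0,0,0,0,0,-1]]}}

```text
clock: 7.9
position: [0.6584, -0.0314, 0.2309]
ee_rot: [0.109, 0.994, -0.001, -0.001]
ft_force: [-0.1, 0.3, -0.3]
grip_width: -0.0
```

```bash
python3 - <<'E'
from workcell import manip, viewer
import numpy as np, cv2
o=manip.get_obs(); print(o['clock'],o['position'],o['ee_rot'],o['ft_force'],o['grip_width'])
im,d=viewer.camera('wrist'); np.savez('pics/w10.npz',im=im,d=d,p=o['position'],q=o['ee_rot'])
c=cv2.resize(im[30:250,130:400,::-1],None,fx=2.7,fy=2.7,interpolation=cv2.INTER_CUBIC); cv2.imwrite('pics/w10c.png',cv2.convertScaleAbs(c,alpha=1.3))
E
python3 look.py s10
```

```text
7.9 [ 0.65841633 -0.03135623  0.23093088] [ 1.08858050e-01  9.94056193e-01 -1.25960275e-03 -7.89317623e-04] [-0.08953626  0.32518439 -0.27996132] -0.00027850349747687115
7.95 [ 0.6575 -0.0308  0.2315] [ 0.109  0.994 -0.001 -0.001] [-0.25 -0.77  0.08]
```

View pics/w10c.png

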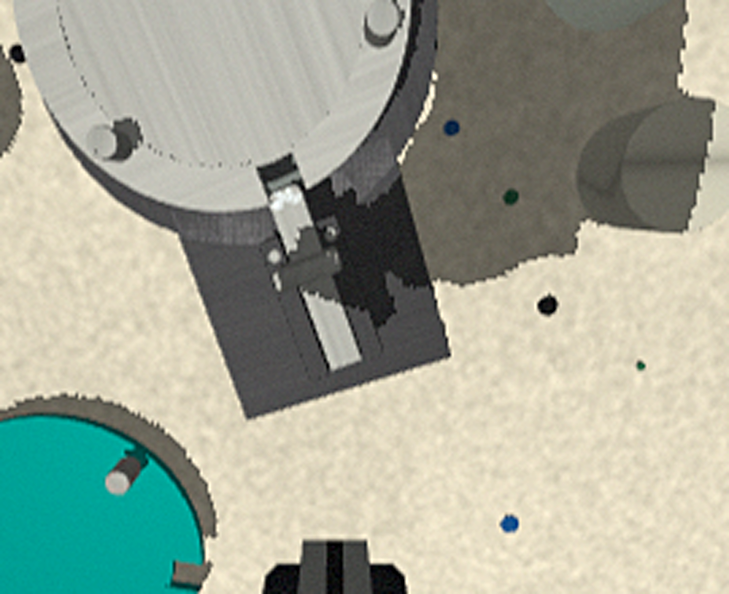

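View pics/s10.png

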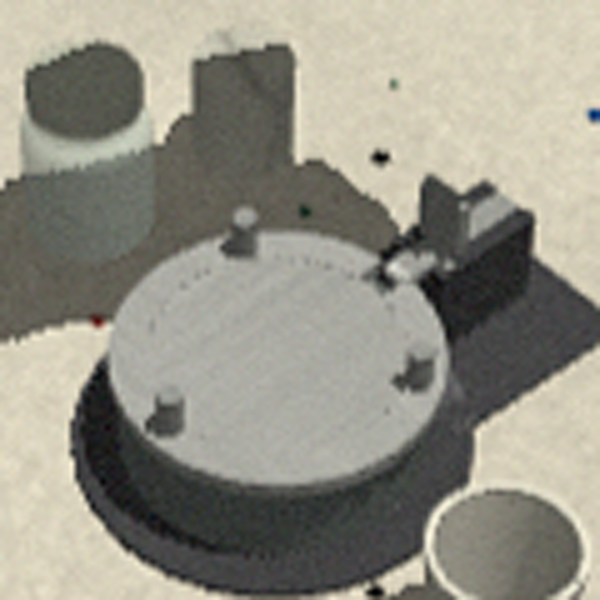

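>>> {"api": "move_arm", "payload": {"deltas": [[0,0,0,0,0,-7,-1],[0,0,0,0,0,-7,-1],[0,0,0,0,0,-6,-1],[0.016,0.0075,0.02,0,0,0,-1],[0,0,0.045,0,0,0,-1],[0,0,0.045,0,0,0,-1],[0,0,0,0,0,0,-1]]}}

```text
clock: 8.88
position: [0.6379, -0.0235, 0.1204]
ee_rot: [-0.067, 0.998, 0.0, -0.003]
ft_force: [-0.2, 0.4, 0.2]
grip_width: 0.004
```

```bash
python3 look.py s11; python3 look.py t11 top
python3 - <<'E'
from h import *
from workcell import manip
o=manip.get_obs(); print(np.round(Ro.from_quat(o['ee_rot']).as_matrix(),3))
z=np.load('pics/w10.npz'); c=wcal(z['p'],z['q']); W=lambda x,y:(130+x/2.7,30+y/2.7)
for nm,p,h in [('paddle L',(278,287),.09),('paddle R',(338,265),.09),('nose',(285,190),.057),('tail',(345,366),.057),('nose L',(272,208),.057),('noseR',(303,190),.057)]: 
    q=onz(c,W(*p),h); print(nm,q, np.degrees(np.arctan2(q[1]+.0433,q[0]-.5018)),np.hypot(q[1]+.0433,q[0]-.5018))
E
```

```text
8.875 [ 0.6379 -0.0235  0.1204] [-0.067  0.998  0.    -0.003] [-0.2   0.41  0.15]
8.925 [ 0.6397 -0.024   0.1229] [-0.067  0.998  0.    -0.001] [0.15 0.05 0.6 ]
[[-0.991 -0.132  0.002]
 [-0.132  0.991  0.001]
 [-0.002  0.    -1.   ]]
paddle L [ 0.6100172  -0.04203262  0.09      ] 0.6709884531262957 0.10822462002220604
paddle R [ 0.6070066 -0.018316   0.09     ] 13.35889308676382 0.10813245451948078
nose [ 0.57610536 -0.03333118  0.057     ] 7.641181847986693 0.0749710860608593
tail [ 0.65203027 -0.02505639  0.057     ] 6.923959301695333 0.15133394720603466
nose L [ 0.58171121 -0.04012775  0.057     ] 2.2732849329360683 0.07997415161442972
noseR [ 0.57768019 -0.0262411   0.057     ] 12.670216233730471 0.07777409115570867
```

View pics/s11.png

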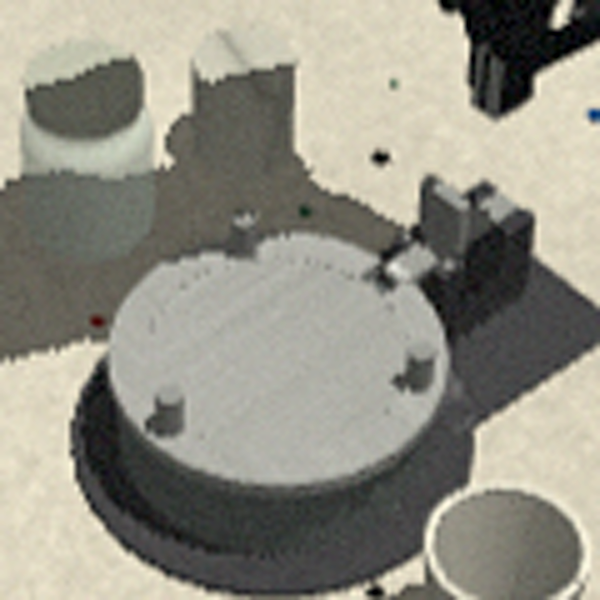

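View pics/t11.png

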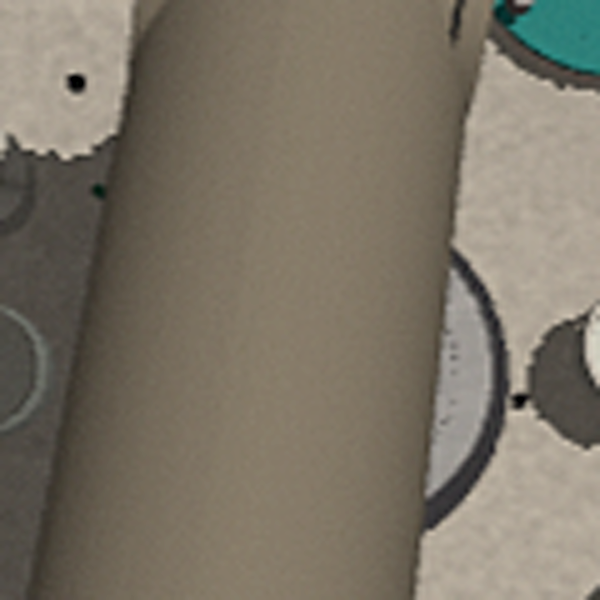

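>>> {"api": "move_arm", "payload": {"deltas": [[0,-0.0015,0.02,0,0,0,-1],[0,0,0.02,0,0,0,-1],[0,0,0.012,0,0,0,-1],[0.005,0,0,0,0,0,-1],[0.004,0,0,0,0,0,-1],[0.003,0,0,0,0,0,-1],[0,0,0,0,0,0,-1]]}}

```text
clock: 9.85
position: [0.629, -0.0278, 0.071]
ee_rot: [-0.066, 0.998, 0.0, 0.0]
ft_force: [0.5, 0.3, 0.7]
grip_width: -0.003
```

```bash
python3 look.py s12
```

```text
9.85 [ 0.629  -0.0278  0.071 ] [-0.066  0.998  0.     0.   ] [0.47 0.34 0.66]
```

View pics/s12.png

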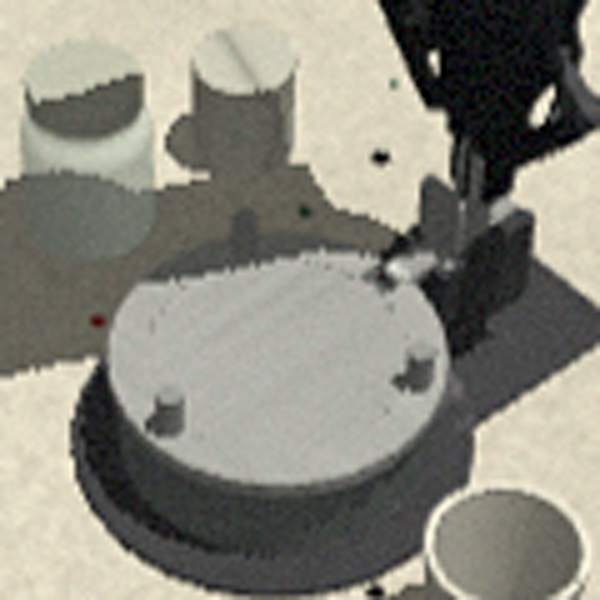

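>>> {"api": "move_arm", "payload": {"deltas": [[0.002,0,0,0,0,0,-1],[0.002,0,0,0,0,0,-1],[0.002,0,0,0,0,0,-1],[0.0015,0,0,0,0,0,-1],[0.001,0,0,0,0,0,-1],[0.001,0,0,0,0,0,-1],[0.001,0,0,0,0,0,-1],[0.001,0,0,0,0,0,-1],[0.001,0,0,0,0,0,-1]]}}

```text
clock: 11.02
position: [0.6166, -0.0294, 0.0706]
ee_rot: [-0.066, 0.998, 0.0, 0.0]
ft_force: [0.8, 0.0, 0.6]
grip_width: -0.003
```

```bash
python3 look.py s13
```

```text
11.025 [ 0.6166 -0.0294  0.0706] [-0.066  0.998  0.     0.   ] [0.84 0.01 0.56]
```

View pics/s13.png

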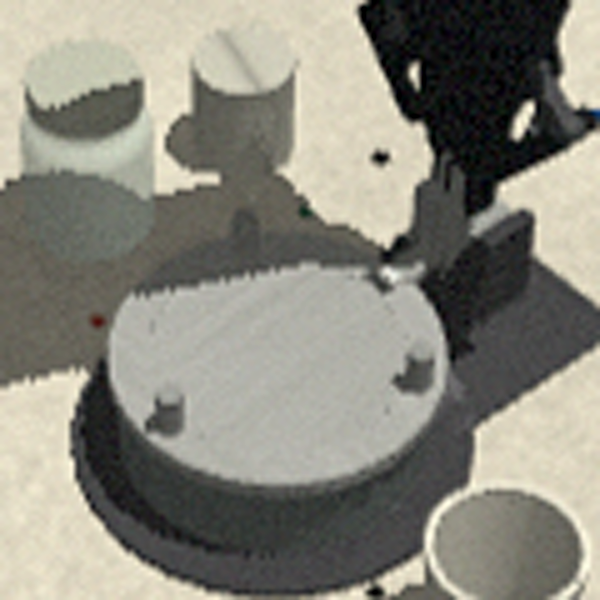

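>>> {"api": "move_arm", "payload": {"deltas": [[0.001,0,0,0,0,0,-1],[0.001,0,0,0,0,0,-1],[0.001,0,0,0,0,0,-1],[0.001,0,0,0,0,0,-1]]}}

```text
clock: 11.58
position: [0.6126, -0.0299, 0.0705]
ee_rot: [-0.066, 0.998, 0.0, 0.0]
ft_force: [1.1, 0.3, -0.1]
grip_width: -0.001
```

```bash
python3 look.py s14
```

```text
11.575 [ 0.6126 -0.0299  0.0705] [-0.066  0.998  0.     0.   ] [ 1.08  0.33 -0.11]
```

>>> {"api": "move_arm", "payload": {"deltas": [[0.0008,0,0,0,0,0,-1],[0.0008,0,0,0,0,0,-1]]}}

```text
clock: 11.88
position: [0.611, -0.0302, 0.0706]
ee_rot: [-0.066, 0.998, 0.0, 0.0]
ft_force: [1.8, 0.1, -1.7]
grip_width: -0.002
```

```bash
python3 look.py s15
```

```text
11.875 [ 0.611  -0.0302  0.0706] [-0.066  0.998  0.     0.   ] [ 1.83  0.08 -1.74]
```

View pics/s15.png

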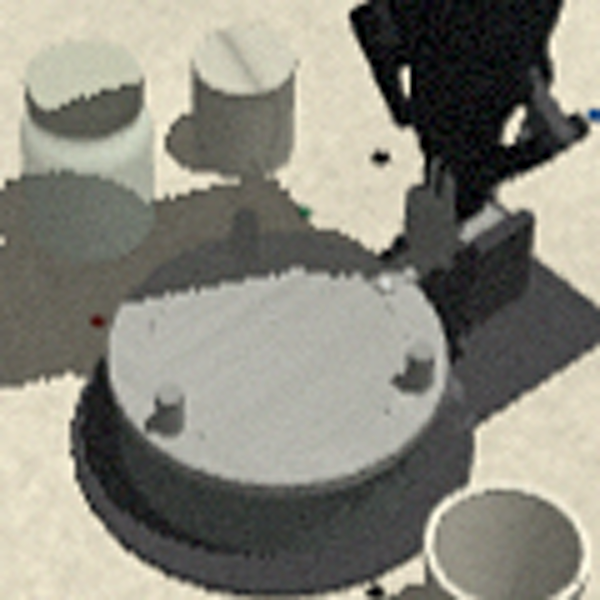

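>>> {"api": "move_arm", "payload": {"deltas": [[0.0006,0,0,0,0,0,-1],[0.0006,0,0,0,0,0,-1]]}}

```text
clock: 12.18
position: [0.61, -0.0303, 0.0706]
ee_rot: [-0.066, 0.998, 0.0, 0.0]
ft_force: [4.5, 0.8, -2.3]
grip_width: 0.001
```

>>> {"api": "move_arm", "payload": {"deltas": [[0.0005,0,0,0,0,0,-1]]}}

```text
clock: 12.3
position: [0.61, -0.0303, 0.0706]
ee_rot: [-0.066, 0.998, -0.0, 0.001]
ft_force: [6.7, 0.9, -4.5]
grip_width: 0.003
```

```bash
python3 look.py s16
python3 - <<'E'
from h import *
a=cv2.imread('pics/s4.png',0)[235:275,385:410]
import glob
E
```

```text
12.3 [ 0.61   -0.0303  0.0706] [-0.066  0.998 -0.     0.001] [ 6.68  0.89 -4.49]
```

View pics/s16.png

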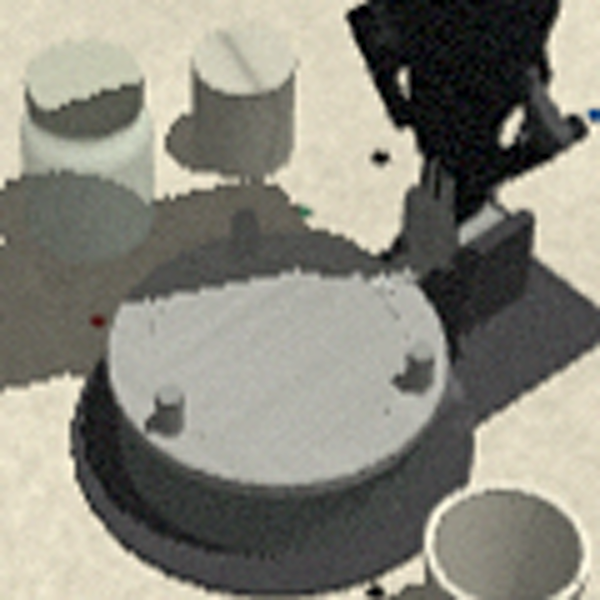

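>>> {"api": "move_arm", "payload": {"deltas": [[-0.002,0,0,0,0,0,-1],[-0.006,0,0,0,0,0,-1],[-0.012,0,0,0,0,0,-1],[-0.01,0,-0.02,0,0,0,-1],[0,0,-0.05,0,0,0,-1],[0,0,-0.05,0,0,0,-1],[-0.01,0,-0.04,0,0,0,-1],[0,0,0,0,0,0,-1]]}}

```text
clock: 13.35
position: [0.6514, -0.0251, 0.234]
ee_rot: [-0.066, 0.998, -0.0, 0.003]
ft_force: [-0.2, -0.3, -0.9]
grip_width: -0.0
```

```bash
python3 look.py s17
python3 - <<'E'
from h import *
from workcell import manip
o=manip.get_obs(); print(o['position'])
im,d=viewer.camera('wrist'); np.savez('pics/w17.npz',im=im,d=d,p=o['position'],q=o['ee_rot'])
c=cv2.resize(im[10:230,130:400,::-1],None,fx=2.7,fy=2.7,interpolation=cv2.INTER_CUBIC); cv2.imwrite('pics/w17c.png',cv2.convertScaleAbs(c,alpha=1.3))
E
```

```text
13.35 [ 0.6514 -0.0251  0.234 ] [-0.066  0.998 -0.     0.003] [-0.16 -0.33 -0.91]
[ 0.65017984 -0.02499982  0.23167235]
```

View pics/s17.png

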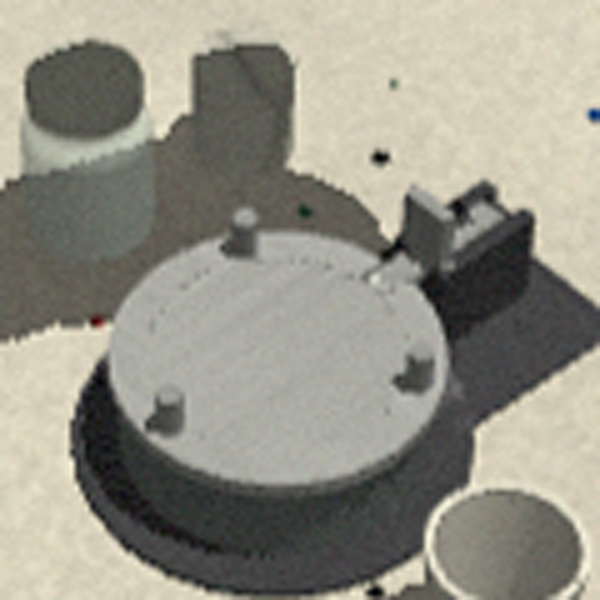

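View pics/w17c.png

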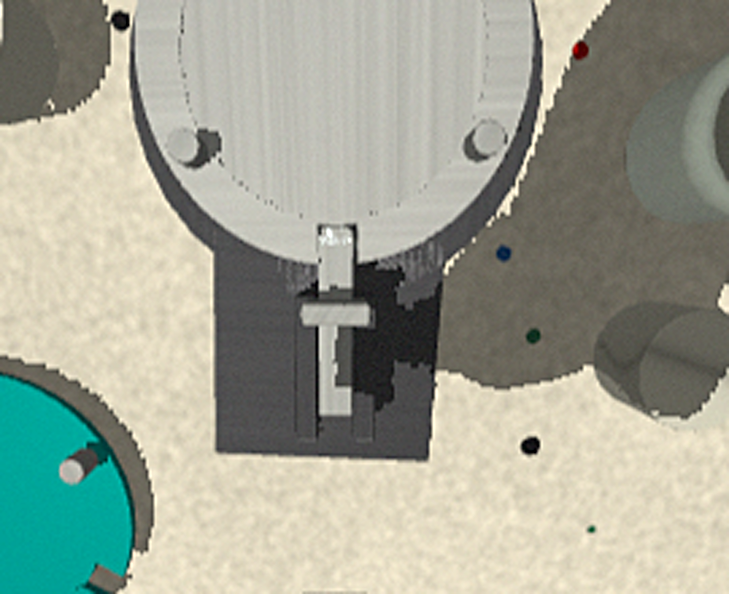

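Run:
```python
from h import *
a=cv2.imread('pics/s4.png',0)[165:230,420:480]
b=cv2.imread('pics/s17.png',0); r=cv2.matchTemplate(b[140:300,350:520],a,cv2.TM_CCOEFF_NORMED); _,v,_,l=cv2.minMaxLoc(r); print(v,l[0]+350-420,l[1]+140-165)
z=np.load('pics/w17.npz'); c=wcal(z['p'],z['q']); W=lambda x,y:(130+x/2.7,10+y/2.7)
for nm,p,h in [('paddle outL',(302,325),.09),('paddle outR',(369,326),.09),('in L',(302,304),.09),('in R',(369,304),.09),('nose',(337,228),.057),('notch L',(317,262),.058),('notch R',(357,262),.058),('lugL',(183,145),.08),('lugR',(490,138),.08)]:
    q=onz(c,W(*p),h); print(nm,np.round(q,4),np.round([np.degrees(np.arctan2(q[1]+.0433,q[0]-.5018)),1e3*np.hypot(q[1]+.0433,q[0]-.5018)],1))
# lid flatness from depth
d=z['d']; pts=[]
for v in range(12,95,4):
    for u in range(205,310,5):
        if d[v,u]>0:
            pc=np.array([(u-c['cx'])/c['fx'],(v-c['cy'])/c['fy'],1])*d[v,u]; X=c['R'].T@(pc-c['t'])
            if np.hypot(X[0]-.502,X[1]+.043)<.05: pts.append(X)
P=np.array(pts); s=np.linalg.lstsq(np.c_[P[:,:2],np.ones(len(P))],P[:,2],rcond=None)[0]; print(len(P),P[:,2].mean(),s)
# bystanders
t0=np.load('pics/side0.npz')['im']; im,_=viewer.camera('side')
for nm,(y,x,h,w) in dict(jar=(145,205,50,40),mul=(143,240,36,36),cup=(232,285,50,50)).items():
    r=cv2.matchTemplate(cv2.cvtColor(im[y-10:y+h+10,x-10:x+w+10],6),cv2.cvtColor(t0[y:y+h,x:x+w],6),5); print(nm,cv2.minMaxLoc(r)[1::2])
```

```text
0.9756870865821838 -22 15
paddle outL [ 0.6019 -0.0431  0.09  ] [1.000e-01 1.001e+02]
paddle outR [ 0.5989 -0.0182  0.09  ] [ 14.5 100.3]
in L [ 0.5943 -0.044   0.09  ] [-0.4 92.5]
in R [ 0.591  -0.0194  0.09  ] [15.  92.4]
nose [ 0.5653 -0.0347  0.057 ] [ 7.7 64.1]
notch L [ 0.5793 -0.041   0.058 ] [ 1.7 77.5]
notch R [ 0.5772 -0.0249  0.058 ] [13.7 77.6]
lugL [ 0.5453 -0.0935  0.08  ] [-49.1  66.4]
lugR [0.5284 0.0158 0.08  ] [65.8 64.8]
287 0.05611577417123426 [0.00297553 0.00024979 0.05459582]
jar (0.5045896768569946, (10, 10))
mul (0.6697778105735779, (11, 5))
cup (0.9968540072441101, (10, 10))
```

Run:
```python
from workcell import manip
o=manip.get_obs(); print(o['clock'],o['ft_force'],o['joint_velocities'].round(3)); print(manip.hand_in())
```

```text
13.5 [ 0.34102037 -0.31966153  0.04401014] [-0.002  0.004 -0.002  0.017  0.002 -0.001  0.001]
the job is handed in; nothing more can be done
None
```

I turned the aluminium lid about 15° clockwise, pushing one lug with the shut fingers until the bolt dropped about 3 mm into the notch. I then pushed the paddle in to its hard stop. The job was handed in at 13.5 s and gave no verdict.

**Last checks that agreed**
- **Bolt:** the side view shows about 14 mm of total travel from its start at 8–10 mm, so it should be at or near 22 mm. At the stop the paddle moved no further and the reading rose to about 8 N, the highest I saw at any step.
- **Notch and lid:** the bolt sits in the notch at about 7.5° in the world frame, and the base plate's axis is about 5°. That puts the notch roughly 3 mm from the mark, if the plate is in line with the tub's x axis. The lid reads flat, with a slope of about 0.003 rad.
- **Clearance:** the cup matches its first picture exactly, and the arm is clear of everything.

**Checks that disagreed or were weak**
- **Notch start angle:** I measured about 17° from the plate's axis and 15° from the bolt, not the stated 28° or more. I saw no other notch, and the lugs fitted this one, so I used it.
- **Height and radius:** the wrist camera read the lid's top about 2 mm low and radii about 2.5 mm large. The paddle read 96 mm from the centre against 93 mm when home, which I put down to that offset.
- **Jar and muller:** the arm's shadow spoiled their picture match. By eye they had not moved, and the arm never came near them.

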